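# Pack up the edge of a vise board

### The job

Lever up the edge of the heavy board that carries the blue bench vise: take the cranked steel pry bar, put its toe under the board's edge over the small fulcrum block and lower the handle until it lies on the bench. The bar's own weight then keeps the edge up; leave it there and slip the thicker of the two wooden packers flat under the raised edge beside the bar, end first and square to the edge, with roughly a third of its length underneath and the rest sticking out. Let go of everything, and do not shove the vise along the bench or disturb the thin strip, the battery or the screwdriver.

Things in the scene. Friction and masses are not known exactly. Their poses are not given: they have to be found in the camera images.
- vise: blue bench vise on a plywood board, loose, 2.3 kg, sizes in mm. Board 150 (x) by 190 (y) by 15 thick, underside 30 above the bench on two battens along x, 22 wide, at y = +84 and -84. Origin: bench level under the board's centre, z up. Raise its x = -75 edge, which faces the fulcrum; it tips about x = +75, at most about 0.11 rad (edge then 45 up). Vise itself: x above -35, 160 tall
- fulcrum: dark wood block fixed to the bench, mm: 22 (x) by 70 (y) by 14 high, flat top, its centre about 24 out from the board's x = -75 edge and about 45 to the vise's -y side; the +y half of that edge is free for the packer. Origin: centre of its underside, axes parallel to the vise's, x points at the board
- bar: steel pry bar, loose, 0.81 kg; mm: handle 280 long, 24 wide (y), 14 thick, from the origin (underside of the bend, the heel) to x = -280; toe 50 long, 8 thick, from the origin to +x, bent up 25 deg. Centre of mass x = -125. Lies on the handle's underside (z = 0). Handle raised 25 deg: toe level, enters the gap with the heel over the fulcrum's centre; handle lowered: its weight holds the board up
- packer: plain wood block 110 (x) by 44 (y) by 34 (z) mm, loose, 0.11 kg, lying flat: the thicker of two wooden pieces of the same outline (the other, not to be used, is a strip 12 mm thin). Origin: centre of its underside. Too thick to go under the board until the edge is levered up
Mind the look-alikes: they are no part of the job. Of the things that look like the packer, the smaller one is meant.

How it is judged:
By the outcome, as a careful person would: the job done as asked, in the order asked, and still so for the second after the job is handed in, with the robot touching nothing.
It also fails if it takes over 54 s, if anything falls off the work surface, if the arm or the gripper's body presses on something with over 40 N, if the wrist force passes 120 N, or if a joint passes its speed limit or range.

### The arm

A 6-joint arm with a two-finger parallel gripper is mounted at the origin on the work surface. World frame = base frame: x ahead of the robot, y to its left, z up, the work surface at z = 0. Lengths are in m, angles in rad, forces in N, time in s.
With the tool pointing down it reaches from about 0.375 to 0.975 m from the base axis. Payload 3.8 kg.
Tool frame: the origin (TCP) lies at the very end of the fingers, on their centre line; the grasp point (between the pads) lies 19 mm behind it; z points along the fingers, y is the direction in which the jaws open and shut (so a half turn about z gives the same grasp; the last joint's range is limited). The gripper opens to 85 mm and grips with 20 to 120 N. Pads are 22 mm wide; open, the fingers measure 114 mm over their backs; the gripper's body (76 mm by 85 mm) begins 54 mm behind the grasp point. The pads swing forward as they close: fully open they stand 13 mm farther back than shut.
Start: joints at [-1.373, 0.264, 1.604, -0, 1.274, -0.037], TCP at [0.157, -0.656, 0.231] pointing down, gripper open.
Joint ranges: [-2.63, 2.63], [-0.94, 2.18], [0.31, 2.57], [-1.31, 4.45], [0, 2.66], [-2.55, 2.55]. Speed limits (rad/s): [2.57, 2.57, 3.14, 3.14, 3.14, 3.14].

### API

Orientations are given as a rotation vector (axis times angle).
In Python, from workcell import status, read_camera, camera_info, order gives the robot as it stands.
- The arm moves only by the tool move_arm, never from a script. Its argument "deltas" is a list of rows, each a list of 3 entries, a list of its own where there are three numbers: the turn, a rotation vector about the world's x, y, z as a fraction of full scale, then the shift along the world's x, y, z as a fraction of full scale, then the closure, from -1 (fully open) to 1 (shut), so that 0 is half open. A call has 1 to 20 rows; each row is the pose to reach, as a shift and turn from the pose commanded when the call began; what a row does not reach only later rows make up. Full scale, the value 1, is 0.1 m for a shift and pi/2 rad for a turn. A row lasts 1/8 s, in which the tool goes at most 62.5 mm and 10.7 degrees, less where a joint would pass 70% of its speed; a pose out of reach is approached as far as the arm can. A call with a number of a shift or a turn outside -1 to 1 is refused whole. A call with a gripper value outside its range is refused whole. The fingers move at their own pace and stop on an object; "grip_force" is the grip in N (left out, the last holds). Time passes only in rows, so rows that repeat a pose let the fingers close. It gives the time, the measured TCP pose, the force and the opening at its end, in the units of the state.
- status.read_state(): the state, without advancing time (a new reading comes with each control period).
- read_camera(name): name is "side" or "top" or "wrist"; returns (picture, depth): 400x640x3 uint8, red, green, blue; 400x640 float32, m along the optical axis (not along the pixel's ray), 0 where there is no reading.
- camera_info(name): a dict with "K" (3x3 intrinsics, pixels), "R" (3x3) and "t" (3): a world point X has camera coordinates R X + t. Camera axes: x right, y down, z forward; pixel columns grow to the right and rows downward; lengths in m; the calibration is good to about 2 mm. The wrist camera is an equidistant fisheye: a pixel r from the principal point sees the ray r / f radians off the axis. A picture is of the moment at which its call begins: read the wrist's pose just before it. camera_info takes no time and is no camera call; for the wrist camera it gives the pose at the moment of the call.
- order.finish_job(): hands the job in, once; it reports no verdict.
The state is a dict: "time": time; "q": joint angles; "joint_vel": joint speeds; "joint_torque": joint torques, N m; "tool_pos": TCP position; "tcp_rot": TCP orientation; "wrist_force": force on the tool from outside, world axes, zero at the start; "torque": the same for the moment, N m; "width": opening from 0.0 (shut) to 1.0 (fully open).
Only numpy, scipy, OpenCV 4.12 (cv2) and the standard library are available. Lean on these libraries where they do the work, as an engineer would, in place of code of your own. Each camera call takes 0.05 s, during which the arm holds its last target. There are 200 camera calls.

## Working session

There is one attempt and no reset: what is moved stays moved. The work goes in short steps, Python scripts to look and compute and a tool call to move; the robot and the scene stay as the last step left them, time stands still between calls to the robot, and variables do not carry over. Pictures are saved under pics/ and viewed, about 8 in all and at most 12, crops included, and the job is handed in when it is done.

Besides the shell and the picture viewer there is one more tool, called by a JSON object that holds its "name" and its "arguments". move_arm: Moves the arm, as the interface text tells. Its arguments: {"type":"object","properties":{"deltas":{"type":"array","items":{"type":"array"}},"grip_force":{"type":"number"}},"required":["deltas"]}

```bash
ls; mkdir -p pics
cat > h.py <<'E'
import numpy as np, cv2
from workcell import status, read_camera, camera_info, order
def cast(cam,uv,z,info=None):
    c=info or camera_info(cam);K,R,t=[np.array(c[k]) for k in('K','R','t')]
    uv=np.atleast_2d(uv).astype(float)
    d=np.c_[(uv[:,0]-K[0,2])/K[0,0],(uv[:,1]-K[1,2])/K[1,1],np.ones(len(uv))]@R
    o=-R.T@t
    return o+d*((z-o[2])/d[:,2])[:,None]
def cloud(cam,depth):
    c=camera_info(cam);K,R,t=[np.array(c[k]) for k in('K','R','t')]
    v,u=np.mgrid[:400,:640]
    P=np.stack([(u-K[0,2])/K[0,0]*depth,(v-K[1,2])/K[1,1]*depth,depth],-1)
    return (P-t)@R
def proj(cam,X):
    c=camera_info(cam);K,R,t=[np.array(c[k]) for k in('K','R','t')]
    p=(np.atleast_2d(X)@R.T+t)@K.T
    return p[:,:2]/p[:,2:]
E
python3 - <<'E'
from h import *
for n in('top','side'):
    im,d=read_camera(n);np.savez('%s0.npz'%n,im=im,d=d)
    cv2.imwrite(f'pics/{n}0.png',cv2.resize(im[:,:,::-1],(800,500),interpolation=cv2.INTER_CUBIC))
    c=camera_info(n);R,t=np.array(c['R']),np.array(c['t']);print(n,-R.T@t,R.round(2).tolist(),np.array(c['K'])[0,0])
print(status.read_state())
E
```

```text
pics
top [ 0.32088286 -0.01987024  0.77258026] [[-0.01, -1.0, -0.0], [-0.98, 0.01, -0.21], [0.21, 0.0, -0.98]] 389.8983631265806
side [0.39038781 0.58216013 0.50552812] [[-0.99, -0.15, 0.0], [-0.09, 0.6, -0.79], [0.12, -0.78, -0.61]] 373.3662647483251
{'time': 0.1, 'q': array([-1.37289492e+00,  2.64665319e-01,  1.60525581e+00,  8.65603363e-06,
        1.27372386e+00, -3.69089777e-02]), 'joint_vel': array([-0.00089181, -0.00134807, -0.00275532, -0.00024669, -0.00096831,
       -0.00119568]), 'joint_torque': array([ 3.89918114e-04, -5.16706932e+01, -3.68591344e+01, -6.14919213e-05,
        6.28668669e-03, -9.03015859e-06]), 'tool_pos': array([ 0.1569066 , -0.65581464,  0.23008504]), 'tcp_rot': array([-3.11793388e+00, -3.67748864e-01,  2.46107829e-04]), 'wrist_force': array([ 0.27984188,  0.04159204, -0.85507191]), 'torque': array([-0.01516192, -0.00205277,  0.01137544]), 'width': 1.0019204522305831}
```

View pics/top0.png

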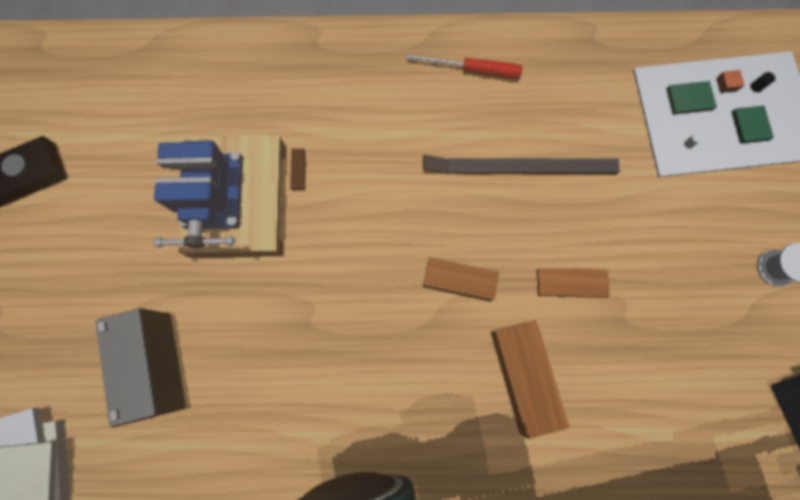

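View pics/side0.png

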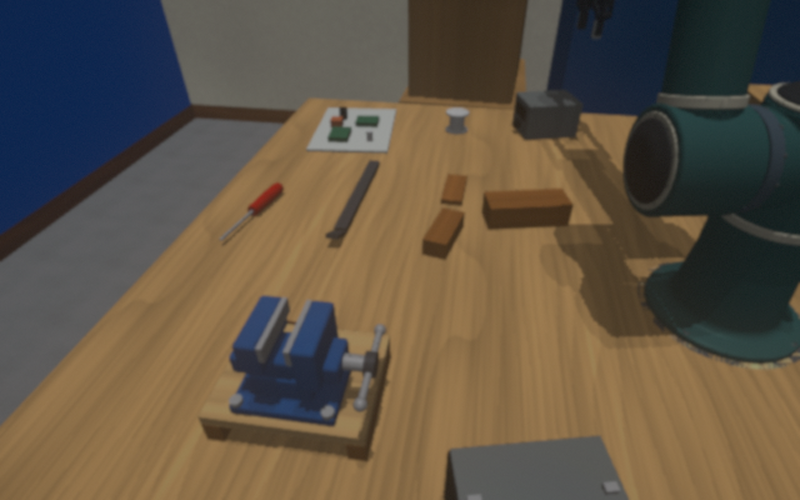

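Top view shows (800-px scale): vise board at (250,195) with its free edge on the right, fulcrum at (298,168), and the bar at (425–618,165) with its toe on the left. The side view shows the thick packer is the left piece (462,279), the thin strip is (573,282), and the big block (530,378) is a decoy. Next I'll measure.

Run:
```python
from h import *
z=np.load('top0.npz');im,d=z['im'],z['d'];P=cloud('top',d)
hsv=cv2.cvtColor(im,cv2.COLOR_RGB2HSV)
def near(box):
    a=np.zeros((400,640),bool);x0,y0,x1,y1=[int(b*.8) for b in box];a[y0:y1,x0:x1]=1;return a
def rep(n,m,zt):
    m=cv2.morphologyEx(m.astype(np.uint8),cv2.MORPH_OPEN,np.ones((2,2)))
    c=max(cv2.findContours(m,cv2.RETR_EXTERNAL,cv2.CHAIN_APPROX_NONE)[0],key=cv2.contourArea)
    mm=cv2.drawContours(np.zeros((400,640),np.uint8),[c],-1,1,-1)>0
    print(n,'medz',np.median(P[mm][:,2]).round(4))
    W=cast('top',c[:,0,:]+0.0,zt)
    r=cv2.minAreaRect((W[:,:2]*1000).astype(np.float32));print('  c',np.round(r[0],1),'size',np.round(r[1],1),'ang',round(r[2],1),'box',cv2.boxPoints(r).round(0).tolist())
H,S,V=[hsv[...,i].astype(int) for i in range(3)]
for p in [(160,500),(132,420),(134,238),(225,370),(225,458),(155,212)]: print(p,hsv[p],P[p].round(3))
brown=(H<14)&(S>110)&(V<185)
rep('packer',near((410,245,510,310))&brown,.034)
rep('thin',near((525,255,620,310))&brown,.012)
rep('fulc',near((286,140,312,195))&(V<115),.014)
rep('bar',near((410,145,630,185))&(V<115)&(S<110),.012)
rep('handle',near((450,145,630,185))&(V<115)&(S<110),.014)
rep('board',near((240,125,288,260))&(P[...,2]>.03),.045)
row=int(190*.8)
print([(u,P[row,u].round(3).tolist(),hsv[row,u].tolist()) for u in range(206,250,3)])
```

```text
(160, 500) [ 16 113 178] [ 0.566 -0.392  0.002]
(132, 420) [12 39 86] [ 0.625 -0.228  0.014]
(134, 238) [ 13 133  96] [0.627 0.148 0.012]
(225, 370) [ 13 148 146] [ 0.429 -0.115  0.037]
(225, 458) [ 13 149 154] [ 0.431 -0.29   0.014]
(155, 212) [ 21  90 189] [0.571 0.191 0.044]
packer medz 0.0347
  c [ 431.6 -114. ] size [103.6  39.7] ang 77.2 box [[401.0, -160.0], [439.0, -169.0], [462.0, -68.0], [424.0, -59.0]]
thin medz 0.0129
  c [ 427.  -292.3] size [107.7  39.6] ang 89.2 box [[406.0, -346.0], [446.0, -346.0], [447.0, -239.0], [408.0, -238.0]]
fulc medz 0.014
  c [620.8 145.4] size [68.5 20.6] ang 1.6 box [[586.0, 155.0], [587.0, 134.0], [655.0, 136.0], [655.0, 157.0]]
bar medz 0.0144
  c [ 622.6 -222.3] size [322.7  31.1] ang 88.0 box [[601.0, -383.0], [632.0, -384.0], [644.0, -62.0], [613.0, -61.0]]
handle medz 0.0143
  c [ 620.5 -244.5] size [276.8  26.2] ang 89.2 box [[605.0, -383.0], [632.0, -383.0], [636.0, -106.0], [609.0, -106.0]]
board medz 0.0452
  c [572.4 196.2] size [194.2  66.3] ang 2.1 box [[474.0, 226.0], [477.0, 160.0], [671.0, 167.0], [668.0, 233.0]]
[(206, [0.577, 0.203, 0.044], [20, 94, 188]), (209, [0.576, 0.196, 0.047], [20, 93, 189]), (212, [0.577, 0.191, 0.044], [21, 90, 189]), (215, [0.577, 0.185, 0.044], [21, 91, 191]), (218, [0.577, 0.179, 0.045], [21, 91, 190]), (221, [0.577, 0.173, 0.044], [20, 92, 166]), (224, [0.593, 0.179, -0.001], [16, 107, 105]), (227, [0.592, 0.173, -0.001], [16, 112, 130]), (230, [0.592, 0.166, -0.001], [16, 111, 184]), (233, [0.592, 0.16, 0.0], [16, 111, 152]), (236, [0.591, 0.153, 0.003], [17, 116, 130]), (239, [0.591, 0.147, 0.001], [17, 110, 134]), (242, [0.592, 0.141, 0.001], [17, 112, 137]), (245, [0.592, 0.135, -0.0], [16, 111, 183]), (248, [0.592, 0.129, -0.001], [17, 112, 191])]
```

{"name": "move_arm", "arguments": {"deltas": [[[0,0,0.1],[0.4,0.36,0],-1],[[0,0,0.17],[0.8,0.73,0],-1],[[0,0,0.17],[1,0.915,0],-1]], "grip_force": 80}}

```text
time: 0.48
tool_pos: [0.2585, -0.5628, 0.2306]
tcp_rot: [-3.041, -0.783, -0.001]
wrist_force: [-0.3, -0.4, 0.5]
width: 1.001
```

{"name": "move_arm", "arguments": {"deltas": [[[0,0,0.1],[0.4,0.36,0],-1],[[0,0,0.17],[0.8,0.73,0],-1],[[0,0,0.17],[1,0.915,0],-1]]}}

```text
time: 0.85
tool_pos: [0.3585, -0.4712, 0.2307]
tcp_rot: [-2.909, -1.182, -0.001]
wrist_force: [-0.1, -0.6, 0.0]
width: 0.995
```

{"name": "move_arm", "arguments": {"deltas": [[[0,0,0.1],[0.4,0.36,0],-1],[[0,0,0.17],[0.8,0.73,0],-1],[[0,0,0.17],[1,0.915,0],-1]]}}

```text
time: 1.23
tool_pos: [0.4585, -0.3797, 0.2307]
tcp_rot: [-2.726, -1.559, -0.0]
wrist_force: [0.1, -0.6, -0.5]
width: 1.002
```

{"name": "move_arm", "arguments": {"deltas": [[[0,0,0.1],[0.4,0.36,0],-1],[[0,0,0.17],[0.8,0.73,0],-1],[[0,0,0.17],[1,0.915,0],-1]]}}

```text
time: 1.6
tool_pos: [0.5585, -0.2882, 0.2306]
tcp_rot: [-2.495, -1.908, -0.0]
wrist_force: [-0.1, 0.4, 0.4]
width: 0.997
```

{"name": "move_arm", "arguments": {"deltas": [[[0,0,0.1],[0.4,0.35,-0.4],-1],[[0,0,0.162],[0.64,0.58,-0.8],-1],[[0,0,0.162],[0.64,0.58,-0.8],-1],[[0,0,0.162],[0.64,0.58,-0.8],-1]]}}

```text
time: 2.1
tool_pos: [0.6207, -0.2326, 0.1511]
tcp_rot: [-2.236, -2.206, 0.001]
wrist_force: [0.2, -0.7, 0.5]
width: 0.998
```

Run:
```python
from h import *
s=status.read_state();print(s['time'],s['tool_pos'],s['tcp_rot'],s['q'].round(2),s['wrist_force'])
c=camera_info('wrist');np.savez('w0.npz',**{k:np.array(c[k]) for k in('K','R','t')})
im,d=read_camera('wrist');cv2.imwrite('pics/w0.png',im[:,:,::-1])
print(c['K'],(-np.array(c['R']).T@np.array(c['t'])))
```

```text
2.1 [ 0.62074091 -0.23264771  0.15113135] [-2.23620019e+00 -2.20578999e+00  1.30122983e-03] [-0.4   0.3   1.71 -0.    1.13 -0.38] [ 0.18728252 -0.71526106  0.50201224]
[[309.70691629   0.         318.87801891]
 [  0.         309.70691629 199.62955551]
 [  0.           0.           1.        ]] [ 0.62152344 -0.15599784  0.29389119]
```

View pics/w0.png

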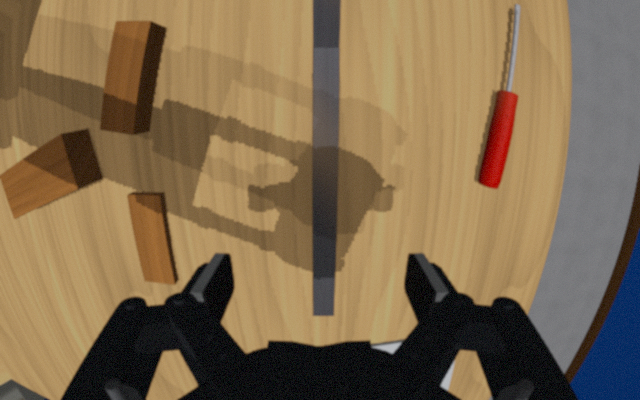

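The wrist view shows the bar vertical between the fingers: its bend is at (327,47), its outer end at (324,315), and the toe is toward the vise. I'll convert those to world coordinates.

```bash
cat >> h.py <<'E'
def fcast(uv,z,c):
    K,R,t=[np.array(c[k]) for k in('K','R','t')]
    p=(np.atleast_2d(uv)-K[:2,2])/K[0,0];r=np.linalg.norm(p,axis=1)
    d=np.c_[p/r[:,None]*np.sin(r)[:,None],np.cos(r)]@R;o=-R.T@t
    return o+d*((z-o[2])/d[:,2])[:,None]
E
python3 - <<'E'
from h import *
c=np.load('w0.npz');im=cv2.imread('pics/w0.png');hsv=cv2.cvtColor(im,cv2.COLOR_BGR2HSV)
m=(hsv[...,1]<90)&(hsv[...,2]<125)
for v in (60,80,100,120,240,270,290,305):
    r=np.where(m[v,290:360])[0]+290
    print(v,r.min(),r.max(),fcast([[r.min()-.5,v],[r.max()+.5,v]],.014,c).round(4).tolist())
print(fcast([[326,46],[324,315.5]],.014,c).round(4))
E
```

```text
60 313 338 [[0.6161, -0.1146, 0.014], [0.6391, -0.1148, 0.014]]
80 313 338 [[0.6158, -0.1329, 0.014], [0.6389, -0.1331, 0.014]]
100 313 338 [[0.6156, -0.1511, 0.014], [0.6387, -0.1513, 0.014]]
120 313 338 [[0.6153, -0.1691, 0.014], [0.6386, -0.1694, 0.014]]
240 313 335 [[0.613, -0.2859, 0.014], [0.6359, -0.2862, 0.014]]
270 313 334 [[0.6123, -0.3205, 0.014], [0.6351, -0.3209, 0.014]]
290 313 333 [[0.6117, -0.3458, 0.014], [0.6343, -0.3462, 0.014]]
305 313 333 [[0.6112, -0.3663, 0.014], [0.6345, -0.3667, 0.014]]
[[ 0.6282 -0.1018  0.014 ]
 [ 0.6239 -0.3817  0.014 ]]
```

{"name": "move_arm", "arguments": {"deltas": [[[0,0,0],[0.03,0,-0.5],-1],[[0,0,0],[0.03,0,-1],-1]]}}

```text
time: 2.4
tool_pos: [0.6262, -0.235, 0.0542]
tcp_rot: [2.234, 2.199, 0.004]
wrist_force: [0.5, -1.0, 0.0]
width: 1.001
```

{"name": "move_arm", "arguments": {"deltas": [[[0,0,0],[0,0,-0.3],-0.4],[[0,0,0],[0,0,-0.46],-0.2],[[0,0,0],[0,0,-0.48],0],[[0,0,0],[0,0,-0.48],0]]}}

```text
time: 2.9
tool_pos: [0.6254, -0.2335, 0.0053]
tcp_rot: [2.235, 2.204, 0.002]
wrist_force: [-0.1, 0.2, 0.2]
width: 0.499
```

{"name": "move_arm", "arguments": {"deltas": [[[0,0,0],[0,0,0],0.5],[[0,0,0],[0,0,0],1],[[0,0,0],[0,0,0],1],[[0,0,0],[0,0,0],1],[[0,0,0],[0,0,0],1]]}}

```text
time: 3.52
tool_pos: [0.626, -0.2332, 0.0058]
tcp_rot: [2.233, 2.204, 0.003]
wrist_force: [-0.0, 0.9, 6.5]
width: 0.25
```

{"name": "move_arm", "arguments": {"deltas": [[[0,0,0],[0,0,0.2],1],[[0,0,0],[0,0,0.6],1],[[0,0,0],[0,0,0.6],1]]}}

```text
time: 3.9
tool_pos: [0.6266, -0.2335, 0.067]
tcp_rot: [2.231, 2.202, 0.004]
wrist_force: [2.3, -0.7, -6.7]
width: 0.247
```

Run:
```python
from h import *
s=status.read_state();print(s['time'],s['tool_pos'],s['tcp_rot'],s['wrist_force'],s['torque'],s['width'])
c=camera_info('wrist');np.savez('w1.npz',**{k:np.array(c[k]) for k in('K','R','t')})
im,d=read_camera('wrist');
im2,d2=read_camera('side')
cv2.imwrite('pics/w1.png',np.hstack([im,im2])[:,:,::-1][:, :])
p=np.hstack([im[:,120:520],im2[60:260,160:360].repeat(2,0).repeat(2,1)])
cv2.imwrite('pics/w1v.png',p[:,:,::-1])
```

```text
3.9 [ 0.6266308  -0.23350617  0.06699855] [2.23141043 2.20216788 0.00417475] [ 2.32424338 -0.70499598 -6.6575181 ] [-0.13217862 -0.13316384  0.00727639] 0.24743597933615186
```

View pics/w1v.png

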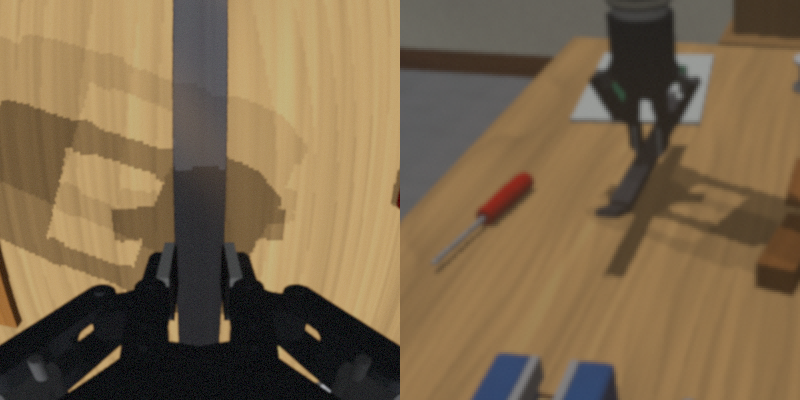

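{"name": "move_arm", "arguments": {"deltas": [[[-0.07,0,0.007],[0,0.1,0.3],1],[[-0.14,-0.001,0.014],[0,0.3,0.65],1],[[-0.21,-0.003,0.02],[0.02,0.6,0.65],1],[[-0.278,-0.006,0.027],[0.02,0.9,0.65],1],[[-0.278,-0.006,0.027],[0.02,1,0.65],1]]}}

```text
time: 4.62
tool_pos: [0.623, -0.1281, 0.1236]
tcp_rot: [1.944, 2.013, -0.43]
wrist_force: [-0.2, -0.2, -8.3]
width: 0.248
```

{"name": "move_arm", "arguments": {"deltas": [[[0,0,0],[0,0.3,0],1],[[0,0,0],[0,0.6,0],1],[[0,0,0],[0,0.9,-0.1],1],[[0,0,0],[0,0.9,-0.2],1],[[0,0,0],[0,0.9,-0.2],1]]}}

```text
time: 5.25
tool_pos: [0.6239, -0.0431, 0.1054]
tcp_rot: [1.947, 2.007, -0.432]
wrist_force: [0.1, 0.1, -7.8]
width: 0.251
```

Run:
```python
from h import *
s=status.read_state();print(s['time'],s['tool_pos'],s['tcp_rot'],s['wrist_force'],s['torque'],s['width'])
c=camera_info('wrist');np.savez('w2.npz',**{k:np.array(c[k]) for k in('K','R','t')})
im,d=read_camera('wrist');
im2,d2=read_camera('side');np.savez('s2.npz',im=im2,d=d2)
im3,d3=read_camera('top');np.savez('t2.npz',im=im3,d=d3)
cv2.imwrite('pics/w2.png',im[:,:,::-1]);cv2.imwrite('pics/s2.png',im2[:,:,::-1])
p=np.hstack([im[:,120:520],cv2.resize(im2[100:350,150:400],(400,400))])
cv2.imwrite('pics/w2v.png',p[:,:,::-1])
```

```text
5.25 [ 0.62387872 -0.0431012   0.10541833] [ 1.94710708  2.00694571 -0.4316718 ] [ 0.09862173  0.10239399 -7.750289  ] [0.7492209  0.04797425 0.05762906] 0.25146792115476596
```

View pics/w2v.png

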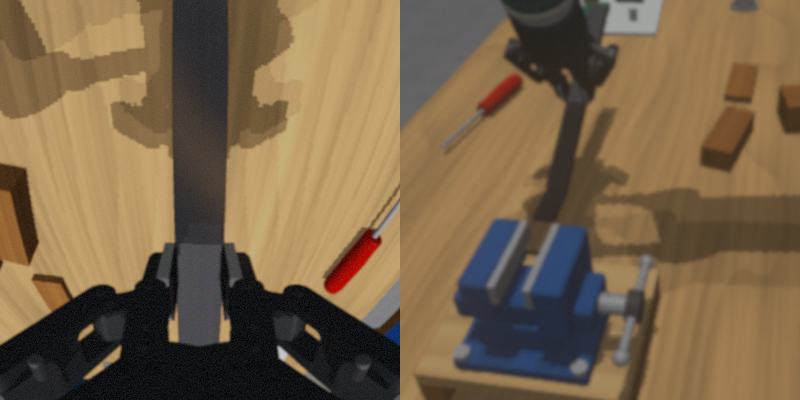

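The wrist view shows the bar still straight in the grip, but the fulcrum is out of view. The side view shows the toe approaching behind the vise jaws. I'll get the bar's pitch and toe position from the top camera's depth.

Run:
```python
from h import *
z=np.load('t2.npz');im,d=z['im'],z['d'];P=cloud('top',d)
hsv=cv2.cvtColor(im,cv2.COLOR_RGB2HSV).astype(int)
cv2.imwrite('pics/t2v.png',cv2.resize(im[60:240,170:420,::-1],(750,540),interpolation=cv2.INTER_CUBIC))
m=(hsv[...,1]<100)&(hsv[...,2]<120)&(P[...,2]>.018)&(P[...,1]>-.02)&(P[...,1]<.16)&(abs(P[...,0]-.62)<.04)
Q=P[m]
for a in np.arange(-.02,.16,.01):
    q=Q[(Q[:,1]>=a)&(Q[:,1]<a+.01)]
    if len(q)>3: print(round(a+.005,3),len(q),np.median(q[:,2]).round(4),np.percentile(q[:,0],[5,95]).round(4))
```

```text
-0.015 352 0.2435 [0.5941 0.6332]
-0.005 418 0.2613 [0.5838 0.6317]
0.005 364 0.2605 [0.5848 0.6248]
0.015 535 0.3027 [0.5863 0.631 ]
0.025 633 0.3173 [0.5861 0.6288]
0.035 765 0.3376 [0.5862 0.6293]
0.045 740 0.3696 [0.5859 0.6307]
0.055 329 0.388 [0.5862 0.6274]
0.065 87 0.0662 [0.5901 0.632 ]
0.075 59 0.0595 [0.6105 0.6319]
0.085 63 0.0549 [0.6106 0.6315]
0.095 64 0.0546 [0.6109 0.6319]
0.105 58 0.0545 [0.6105 0.63  ]
0.115 60 0.0543 [0.6096 0.6301]
0.125 5 0.0537 [0.6121 0.6194]
0.155 13 0.4443 [0.5904 0.5928]
```

View pics/t2v.png

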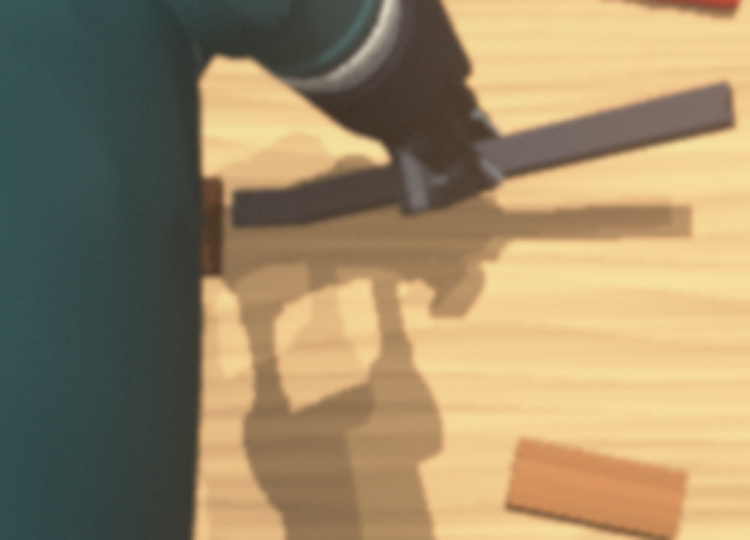

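{"name": "move_arm", "arguments": {"deltas": [[[0,0,0],[0,0.05,-0.15],1],[[0,0,0],[0,0.1,-0.3],1],[[0,0,0],[0,0.1,-0.3],1],[[0,0,0],[0,0.1,-0.3],1]]}}

```text
time: 5.9
tool_pos: [0.6259, -0.0325, 0.0779]
tcp_rot: [1.945, 2.005, -0.427]
wrist_force: [0.5, 0.5, -7.3]
width: 0.249
```

Run:
```python
from h import *
s=status.read_state();print(s['time'],s['tool_pos'],s['tcp_rot'],s['wrist_force'],s['torque'],s['width'])
im,d=read_camera('top');P=cloud('top',d);hsv=cv2.cvtColor(im,cv2.COLOR_RGB2HSV).astype(int)
m=(hsv[...,1]<100)&(hsv[...,2]<120)&(P[...,2]>.018)&(P[...,2]<.06)&(P[...,1]>.08)&(P[...,1]<.16)&(abs(P[...,0]-.62)<.04)
Q=P[m];print(len(Q),Q[:,1].max(),Q[:,2].min())
for a in np.arange(.08,.16,.01):
    q=Q[(Q[:,1]>=a)&(Q[:,1]<a+.01)]
    if len(q)>3: print(round(a+.005,3),len(q),np.median(q[:,2]).round(4),np.percentile(q[:,0],[5,95]).round(4))
```

```text
5.9 [ 0.62588302 -0.03245638  0.07789501] [ 1.94482524  2.00479969 -0.42679584] [ 0.46128317  0.51350504 -7.33450362] [ 0.76396615 -0.05067022  0.01713416] 0.24863732154534052
308 0.1314336079404409 0.018153761380801527
0.085 54 0.0319 [0.6113 0.6327]
0.095 59 0.0254 [0.6118 0.6332]
0.105 62 0.0253 [0.6111 0.6333]
0.115 61 0.0251 [0.6104 0.6339]
0.125 60 0.0253 [0.6104 0.6319]
0.135 12 0.0254 [0.6103 0.631 ]
```

{"name": "move_arm", "arguments": {"deltas": [[[0,0,0],[0,0.15,0],1],[[0,0,0],[-0.01,0.3,0],1],[[0,0,0],[-0.01,0.45,0],1],[[0,0,0],[-0.02,0.6,0],1],[[0,0,0],[-0.02,0.64,0],1],[[0,0,0],[-0.02,0.64,0],1]]}}

```text
time: 6.7
tool_pos: [0.6241, 0.032, 0.0783]
tcp_rot: [1.944, 2.005, -0.426]
wrist_force: [0.4, -0.1, -8.6]
width: 0.25
```

Run:
```python
from h import *
s=status.read_state();print(s['time'],s['tool_pos'],s['tcp_rot'],s['wrist_force'],s['torque'],s['width'])
im,d=read_camera('side');im2,_=read_camera('top')
p=np.hstack([cv2.resize(im2[60:240,170:370],(444,400)),cv2.resize(im[190:350,150:300],(356,400),interpolation=cv2.INTER_CUBIC)])
cv2.imwrite('pics/s3.png',p[:,:,::-1])
```

```text
6.7 [0.62406467 0.0319528  0.07827873] [ 1.94422476  2.00485018 -0.4259032 ] [ 0.39003496 -0.06244617 -8.57607543] [ 0.72601026 -0.02161126 -0.02217138] 0.24993229176540924
```

View pics/s3.png

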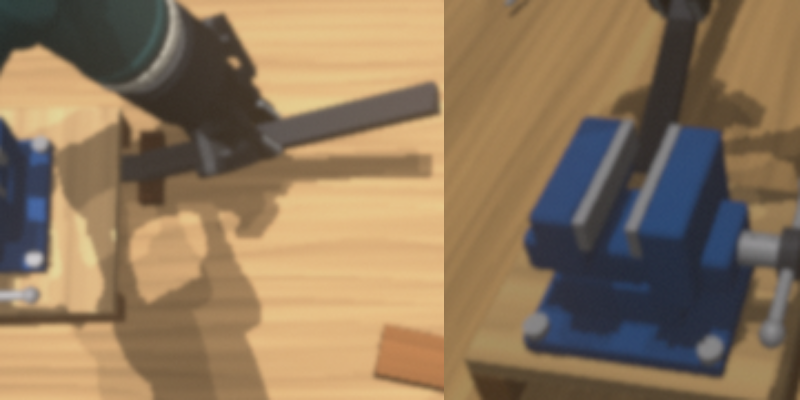

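{"name": "move_arm", "arguments": {"deltas": [[[0,0,0],[0,0,-0.04],1],[[0.028,0.001,0],[0,-0.024,-0.09],1],[[0.056,0.002,0],[0,-0.048,-0.143],1],[[0.084,0.003,0],[0,-0.07,-0.197],1],[[0.111,0.003,0],[0,-0.087,-0.251],1]]}}

```text
time: 7.42
tool_pos: [0.6239, 0.0222, 0.053]
tcp_rot: [2.048, 2.107, -0.263]
wrist_force: [-0.3, 2.9, -3.1]
width: 0.248
```

{"name": "move_arm", "arguments": {"deltas": [[[0.028,0.001,0],[0,-0.016,-0.056],1],[[0.056,0.002,0],[0,-0.029,-0.111],1],[[0.084,0.003,0],[0,-0.04,-0.167],1],[[0.111,0.003,0],[0,-0.049,-0.223],1]]}}

```text
time: 7.92
tool_pos: [0.6245, 0.0174, 0.0317]
tcp_rot: [2.141, 2.204, -0.085]
wrist_force: [-0.6, 2.8, -3.1]
width: 0.249
```

{"name": "move_arm", "arguments": {"deltas": [[[0.028,0.001,0],[0,-0.006,-0.057],1],[[0.056,0.002,0],[0,-0.01,-0.114],1],[[0.073,0.002,0],[0,-0.012,-0.15],1],[[0.089,0.003,0],[0,-0.013,-0.18],1],[[0.089,0.003,0],[0,-0.013,-0.18],1]]}}

```text
time: 8.55
tool_pos: [0.6243, 0.0161, 0.0133]
tcp_rot: [-2.167, -2.228, -0.063]
wrist_force: [0.1, 3.0, -2.1]
width: 0.251
```

Run:
```python
from h import *
s=status.read_state();print(s['time'],s['tool_pos'],s['tcp_rot'],s['wrist_force'],s['torque'],s['width'])
im,d=read_camera('top');P=cloud('top',d);im2,_=read_camera('side')
hsv=cv2.cvtColor(im,cv2.COLOR_RGB2HSV).astype(int)
m=(hsv[...,1]<110)&(hsv[...,2]<120)&(abs(P[...,0]-.622)<.03)&(P[...,2]<.06)
for a in np.arange(-.17,.17,.02):
    q=P[m&(P[...,1]>=a)&(P[...,1]<a+.02)]
    if len(q)>3: print(round(a+.01,3),len(q),np.median(q,0).round(4))
b=(hsv[...,0]>16)&(P[...,2]>.038)&(P[...,2]<.075)&(P[...,1]>.15)&(P[...,1]<.22)&(P[...,0]>.46)&(P[...,0]<.69)
for a in np.arange(.15,.22,.01):
    q=P[b&(P[...,1]>=a)&(P[...,1]<a+.01)]
    if len(q)>3: print('board',round(a+.005,3),len(q),np.median(q[:,2]).round(4))
p=np.hstack([cv2.resize(im[60:260,120:360],(480,400)),cv2.resize(im2[220:380,140:268],(320,400),interpolation=cv2.INTER_CUBIC)])
cv2.imwrite('pics/s4.png',p[:,:,::-1])
```

```text
8.55 [0.62433513 0.01609927 0.01331949] [-2.16728609 -2.22787632 -0.06312167] [ 0.0607914   2.98513398 -2.120334  ] [0.25608529 0.09794617 0.0903961 ] 0.2511589004932498
-0.12 21 [ 0.6168 -0.1165  0.0128]
-0.1 28 [ 0.6209 -0.1021  0.0155]
```

View pics/s4.png

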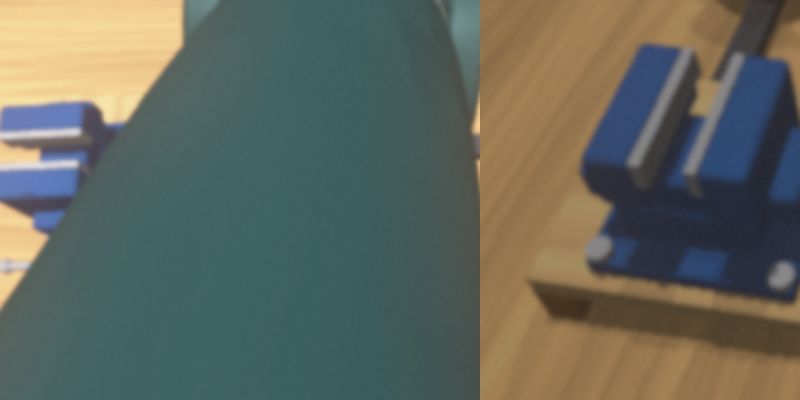

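The arm blocks the top view, but in it the handle's end reads about 15 mm high, so it is essentially on the bench. I'll let go gently and back straight up.

{"name": "move_arm", "arguments": {"deltas": [[[0,0,0],[0,0,0],0.4],[[0,0,0],[0,0,0],0.1],[[0,0,0],[0,0,0],0],[[0,0,0],[0,0,0],0]]}}

```text
time: 9.15
tool_pos: [0.6243, 0.0166, 0.0131]
tcp_rot: [-2.167, -2.229, -0.063]
wrist_force: [0.2, -0.2, -0.0]
width: 0.496
```

{"name": "move_arm", "arguments": {"deltas": [[[0,0,0],[0,0,0.2],0],[[0,0,0],[0,0,0.6],0],[[-0.02,0,0],[0,0,1],-0.2],[[-0.02,0,0],[0,0,1],-0.4]]}}

```text
time: 9.65
tool_pos: [0.6282, 0.0169, 0.1194]
tcp_rot: [-2.187, -2.251, -0.039]
wrist_force: [-0.2, 0.1, -0.5]
width: 0.702
```

{"name": "move_arm", "arguments": {"deltas": [[[0,0,-0.03],[-0.2,-0.1,0.3],-1],[[-0.005,0,-0.06],[-0.6,-0.4,0.3],-1],[[-0.01,0,-0.08],[-1,-0.77,0.3],-1]]}}

```text
time: 10.02
tool_pos: [0.5232, -0.0607, 0.1435]
tcp_rot: [2.325, 2.11, 0.012]
wrist_force: [0.2, -1.0, 0.1]
width: 0.998
```

{"name": "move_arm", "arguments": {"deltas": [[[-0.002,0,-0.04],[-0.5,-0.4,0],-1],[[-0.005,0,-0.08],[-1,-0.76,0],-1],[[-0.005,0,-0.08],[-1,-0.76,0],-1],[[-0.005,0,-0.08],[-1,-0.76,0],-1]]}}

```text
time: 10.52
tool_pos: [0.4243, -0.1366, 0.1433]
tcp_rot: [2.45, 1.954, 0.005]
wrist_force: [1.1, -0.0, 0.2]
width: 0.995
```

Run:
```python
from h import *
from scipy.spatial.transform import Rotation as Ro
s=status.read_state();print(s['time'],s['tool_pos'],Ro.from_rotvec(s['tcp_rot']).as_matrix().round(3).tolist(),s['wrist_force'])
c=camera_info('wrist');np.savez('w5.npz',**{k:np.array(c[k]) for k in('K','R','t')})
im,d=read_camera('wrist');t,dt=read_camera('top');si,_=read_camera('side')
np.savez('t5.npz',im=t,d=dt,w=im,s=si)
p=np.vstack([np.hstack([cv2.resize(im,(400,250)),cv2.resize(si[180:380,130:450],(400,250))]),cv2.resize(t[80:255,110:510],(800,350))])
cv2.imwrite('pics/w5.png',p[:,:,::-1])
hsv=cv2.cvtColor(im,cv2.COLOR_RGB2HSV).astype(int)
m=((hsv[...,0]<14)&(hsv[...,1]>110)).astype(np.uint8);m[:, :200]=0;m[:,440:]=0
k=max(cv2.findContours(m,0,1)[0],key=cv2.contourArea)
print('wrist packer contour uv',cv2.boundingRect(k)); W=fcast(k[:,0,:],.034,c)
r=cv2.minAreaRect((W[:,:2]*1000).astype(np.float32));print(r,cv2.boxPoints(r).round(0).tolist())
```

```text
10.525 [ 0.42425601 -0.13657332  0.1433269 ] [[0.222, 0.975, 0.007], [0.975, -0.222, -0.004], [-0.002, 0.008, -1.0]] [ 1.12396859 -0.03402196  0.2373139 ]
wrist packer contour uv (239, 224, 44, 57)
((360.64666748046875, -177.7458953857422), (22.307903289794922, 55.891136169433594), 15.985706329345703) [[342.0, -154.0], [358.0, -208.0], [379.0, -202.0], [364.0, -148.0]]
```

View pics/w5.png

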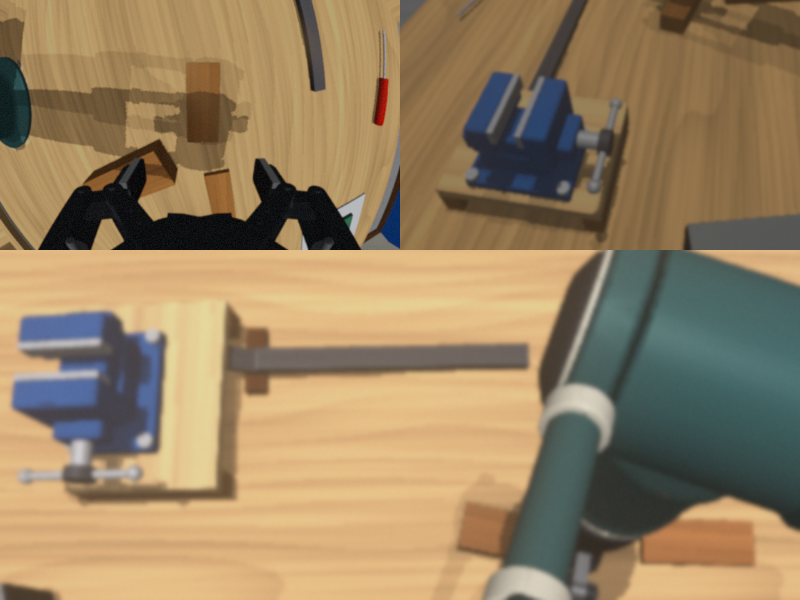

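The picture shows the bar lying alone with its handle on the bench and the toe under a raised board (top view, 245–525, 357). In the wrist view, the packer is at about (203,100) in the 400-px panel. The big decoy block's corner (165,150) is near the left finger, so I'll measure that clearance, along with the board edge.

Run:
```python
from h import *
z=np.load('t5.npz');im,t,d=z['w'],z['im'],z['d'];c=np.load('w5.npz')
hsv=cv2.cvtColor(im,cv2.COLOR_RGB2HSV).astype(int)
m=((hsv[...,0]<15)&(hsv[...,1]>125)).astype(np.uint8);n=np.zeros_like(m);n[90:240,285:365]=m[90:240,285:365]
for v in range(100,230,12):
    r=np.where(n[v])[0]
    if len(r): print(v,r.min(),r.max(),fcast([[r.min()-.5,v],[r.max()+.5,v]],.034,c)[:,:2].round(4).tolist())
q=np.where(n[:,325])[0];print(q.min(),q.max(),fcast([[325,q.min()-.5],[325,q.max()+.5]],.034,c)[:,:2].round(4))
# decoy from first top cloud
z0=np.load('top0.npz');P=cloud('top',z0['d']);b=(P[...,2]>.02)&(P[...,0]>.2)&(P[...,0]<.41)&(P[...,1]>-.28)&(P[...,1]<-.12)
v,u=np.mgrid[:400,:640];b&=(v>250)
print('decoy z',np.percentile(P[b][:,2],[10,50,90]));r=cv2.minAreaRect((P[b][:,:2]*1000).astype(np.float32));print(r,cv2.boxPoints(r).round(0).tolist())
# board now
P=cloud('top',d);h=cv2.cvtColor(t,cv2.COLOR_RGB2HSV).astype(int)
b=(P[...,2]>.038)&(P[...,2]<.07)&(P[...,1]>.15)&(P[...,1]<.22)&(P[...,0]>.47)&(P[...,0]<.69)&(h[...,0]>16)&(h[...,0]<30)
Q=P[b];A=np.c_[Q,];co=np.linalg.lstsq(np.c_[Q[:,:2],np.ones(len(Q))],Q[:,2],rcond=None)[0];print('plane',co)
for x in (.5,.53,.56,.59,.62,.65):
    q=Q[abs(Q[:,0]-x)<.005];print(x,len(q),np.sort(q[:,1])[:3].round(4), q[np.argsort(q[:,1])[:5],2].mean().round(4))
m=(h[...,1]<110)&(h[...,2]<125)&(abs(P[...,0]-.62)<.03)&(P[...,2]<.06)&(P[...,2]>.006)
for a in np.arange(-.16,.17,.03):
    q=P[m&(P[...,1]>=a)&(P[...,1]<a+.03)]
    if len(q)>3: print(round(a+.015,3),len(q),np.median(q,0).round(4))
```

```text
100 348 348 [[0.465, -0.0629], [0.4658, -0.0631]]
112 321 345 [[0.4417, -0.0678], [0.4613, -0.0721]]
124 306 346 [[0.4277, -0.0746], [0.4601, -0.0819]]
136 299 336 [[0.4199, -0.0829], [0.45, -0.0898]]
148 310 350 [[0.4264, -0.0946], [0.4592, -0.102]]
160 300 348 [[0.416, -0.1024], [0.4555, -0.1114]]
172 297 342 [[0.4112, -0.1117], [0.4486, -0.1203]]
184 300 346 [[0.4112, -0.1224], [0.4498, -0.1312]]
196 299 347 [[0.4078, -0.1324], [0.4485, -0.1418]]
208 300 349 [[0.406, -0.1431], [0.4481, -0.1528]]
220 301 349 [[0.4042, -0.154], [0.446, -0.1637]]
102 226 [[ 0.4471 -0.0603]
 [ 0.4237 -0.1649]]
decoy z [0.04681889 0.04902361 0.05061925]
((286.91424560546875, -206.7818603515625), (156.36032104492188, 63.38996887207031), 13.340616226196289) [[204.0, -194.0], [218.0, -256.0], [370.0, -220.0], [356.0, -158.0]]
plane [ 0.00361148 -0.06856851  0.06961566]
0.5 135 [0.1709 0.1709 0.171 ] 0.0544
0.53 138 [0.1689 0.17   0.1703] 0.0514
0.56 134 [0.1696 0.1704 0.1706] 0.053
0.59 131 [0.1691 0.1698 0.1699] 0.0526
0.62 134 [0.1688 0.1692 0.1697] 0.0564
0.65 125 [0.1687 0.1689 0.1693] 0.0565
-0.115 152 [ 0.624  -0.1147  0.0154]
-0.085 159 [ 0.6235 -0.0854  0.0168]
-0.055 160 [ 0.6214 -0.0545  0.0183]
-0.025 153 [ 0.6213 -0.0239  0.0198]
0.005 166 [0.6208 0.0049 0.0213]
0.035 172 [0.6194 0.0355 0.0227]
0.065 160 [0.6185 0.0656 0.0244]
0.095 163 [0.6181 0.0944 0.0257]
0.125 180 [0.618  0.126  0.0269]
0.155 236 [0.6195 0.1568 0.029 ]
0.185 12 [0.6206 0.171  0.0368]
```

{"name": "move_arm", "arguments": {"deltas": [[[0,0,0],[0.07,0.1,-0.4],-0.6],[[0,0,0],[0.07,0.1,-0.8],-0.6],[[0,0,0],[0.07,0.1,-0.95],-0.6]], "grip_force": 40}}

```text
time: 11.05
tool_pos: [0.4299, -0.1249, 0.0455]
tcp_rot: [2.451, 1.961, -0.0]
wrist_force: [-0.1, -0.7, 0.1]
width: 0.798
```

{"name": "move_arm", "arguments": {"deltas": [[[0,0,0],[0,0,-0.25],-0.6],[[0,0,0],[0,0,-0.4],-0.6],[[0,0,0],[0,0,-0.4],0.2],[[0,0,0],[0,0,-0.4],0.6],[[0,0,0],[0,0,-0.4],0.6],[[0,0,0],[0,0,-0.4],0.6]]}}

```text
time: 11.8
tool_pos: [0.4314, -0.1265, 0.0084]
tcp_rot: [2.449, 1.955, 0.004]
wrist_force: [-0.7, -0.4, -1.0]
width: 0.505
```

{"name": "move_arm", "arguments": {"deltas": [[[0,0,0],[0,0,0.3],0.6],[[0,0,0],[0,0,0.8],0.6],[[0,0,0],[0,0,0.8],0.6],[[0,0,0],[0,0,0.8],0.6]]}}

```text
time: 12.3
tool_pos: [0.4308, -0.1263, 0.0879]
tcp_rot: [2.449, 1.956, 0.004]
wrist_force: [0.1, -0.4, -1.4]
width: 0.507
```

Run:
```python
from h import *
from scipy.spatial.transform import Rotation as Ro
s=status.read_state();print(s['time'],s['tool_pos'],Ro.from_rotvec(s['tcp_rot']).as_matrix().round(3).tolist(),s['wrist_force'],s['width'])
c=camera_info('wrist')
im,d=read_camera('wrist');cv2.imwrite('pics/w6.png',im[:,:,::-1])
top=s['tool_pos'][2]-.0075+.034
hsv=cv2.cvtColor(im,cv2.COLOR_RGB2HSV).astype(int)
m=((hsv[...,0]<15)&(hsv[...,1]>125)).astype(np.uint8)
for u in(310,318,326,334):
  q=np.where(m[:200,u])[0];print(q.min() if len(q) else None, fcast([[u,q.min()-.5]],top,c)[:,:2].round(4) if len(q) else '')
```

```text
12.3 [ 0.43083556 -0.12632117  0.0879015 ] [[0.221, 0.975, 0.006], [0.975, -0.221, -0.004], [-0.003, 0.007, -1.0]] [ 0.13732806 -0.43495383 -1.38369211] 0.5065444853165638
147 [[ 0.4405 -0.0658]]
129 [[ 0.4449 -0.0599]]
126 [[ 0.4481 -0.0594]]
125 [[ 0.4511 -0.0597]]
```

View pics/w6.png

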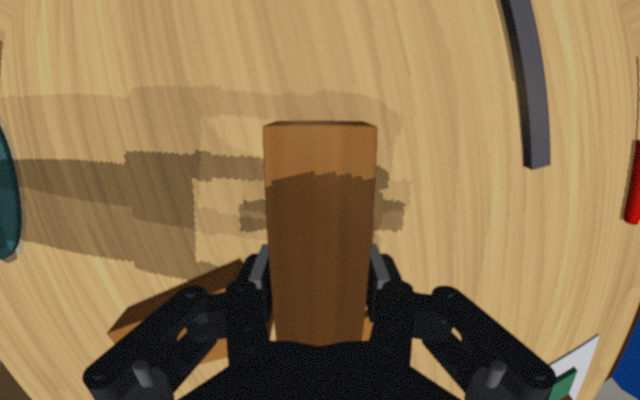

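Packer is held square and centred; its front edge is at v≈126, u 265–377, which is 69 mm ahead of the grip. Next I'll get the board edge direction from the saved images.

Run:
```python
from h import *
for f,side in(('top0.npz',0),('t5.npz',1)):
    z=np.load(f);im,d=z['im'],z['d'];P=cloud('top',d)
    # depth-step edge per row: last column with z>.038 going right
    pts=[]
    for v in range(112,202):
        zz=P[v,195:240,2];k=np.where((zz>.036)&(zz<.08))[0]
        k=k[np.r_[True,np.diff(k)==1].cumprod().astype(bool)] if len(k) else k
        if len(k): pts.append([195+k.max()+.5,v])
    pts=np.array(pts,float)
    for zt in ((.045,) if side==0 else (.057,.060)):
        W=cast('top',pts,zt)[:,:2]
        W=W[(W[:,0]>.48)&(W[:,0]<.665)&((W[:,0]<.6)|(W[:,0]>.645) if side else True)]
        for _ in range(3):
            c=np.polyfit(W[:,0],W[:,1],1);r=W[:,1]-np.polyval(c,W[:,0]);W=W[abs(r)<max(.0015,2*r.std())]
        print(f,zt,len(W),'slope',c[0].round(4),'y@.535',np.polyval(c,.535).round(4),'y@.62',np.polyval(c,.62).round(4),r.std())
    # fulcrum axis
    hsv=cv2.cvtColor(im,cv2.COLOR_RGB2HSV).astype(int)
    m=(hsv[...,2]<115)&(hsv[...,0]<15)&(P[...,2]>.006)&(P[...,2]<.022)&(abs(P[...,0]-.62)<.06)&(P[...,1]>.125)&(P[...,1]<.165)
    Q=P[m];q=Q
    xs=np.arange(.59,.655,.005);cy=[(np.median(Q[abs(Q[:,0]-x)<.004][:,1]) if (abs(Q[:,0]-x)<.004).sum()>4 else np.nan) for x in xs];print(np.round(cy,4))
```

```text
top0.npz 0.045 84 slope 0.0065 y@.535 0.1685 y@.62 0.1691 0.0006401364481497047
[0.1489 0.1478 0.147  0.1473 0.1488 0.1481 0.1474 0.1478 0.1478 0.1477
 0.1482 0.1482 0.1484 0.1486]
t5.npz 0.057 54 slope -0.0048 y@.535 0.1665 y@.62 0.1661 0.0017069596264727058
t5.npz 0.06 53 slope -0.0083 y@.535 0.1658 y@.62 0.1651 0.0016570708833112745
[0.146  0.146     nan 0.1445 0.1481    nan    nan    nan    nan    nan
    nan    nan    nan    nan]
```

{"name": "move_arm", "arguments": {"deltas": [[[0,0,0.04],[0.2,0.3,0],0.6],[[0,0,0.09],[0.4,0.65,0],0.6],[[0,0,0.142],[0.6,1,0],0.6]]}}

```text
time: 12.72
tool_pos: [0.4899, -0.0253, 0.0859]
tcp_rot: [2.216, 2.221, 0.001]
wrist_force: [1.0, 0.5, -1.6]
width: 0.506
```

{"name": "move_arm", "arguments": {"deltas": [[[0,0,0],[0.22,0.4,0],0.6],[[0,0,0],[0.44,0.75,0],0.6],[[0,0,0],[0.44,0.86,-0.2],0.6],[[0,0,0],[0.44,0.86,-0.4],0.6],[[0,0,0],[0.44,0.86,-0.4],0.6]]}}

```text
time: 13.35
tool_pos: [0.5314, 0.0597, 0.0441]
tcp_rot: [2.22, 2.221, -0.005]
wrist_force: [-0.1, -0.1, -0.8]
width: 0.506
```

Run:
```python
from h import *
from scipy.spatial.transform import Rotation as Ro
s=status.read_state();print(s['time'],s['tool_pos'],Ro.from_rotvec(s['tcp_rot']).as_matrix().round(3).tolist(),s['wrist_force'],s['width'])
c=camera_info('wrist');np.savez('w7.npz',**{k:np.array(c[k]) for k in('K','R','t')})
im,d=read_camera('wrist');si,_=read_camera('side');cv2.imwrite('pics/w7.png',im[:,:,::-1]);np.savez('i7.npz',w=im,s=si)
```

```text
13.35 [0.53139229 0.05966122 0.0441327 ] [[-0.0, 1.0, -0.001], [1.0, 0.0, -0.003], [-0.003, -0.001, -1.0]] [-0.06572459 -0.10439868 -0.78117769] 0.5062343266687778
```

View pics/w7.png

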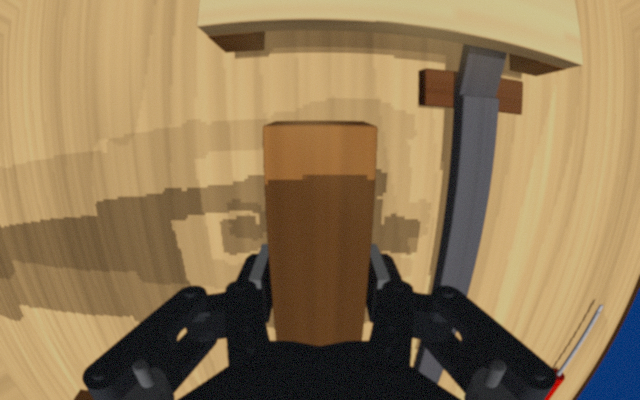

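The wrist view shows the board's raised edge running (203,28)–(580,66), battens at its ends (u<265 and u>512), bar and fulcrum to the right, and the packer well clear. Converting to world coordinates next.

Run:
```python
from h import *
c=np.load('w7.npz');im=np.load('i7.npz')['w'];h=cv2.cvtColor(im,cv2.COLOR_RGB2HSV).astype(int)
for u in range(275,450,25): print(u,[(v,*h[v,u]) for v in range(8,56,3)][::1])
for z in(.043,.058):print(z,fcast([[203,28],[580,66],[320,26],[265,33],[512,55]],z,c)[:,:2].round(4).tolist())
print(fcast([[320,122],[265,125],[377,125]],.0441-.0075+.034,c)[:,:2].round(4), 'fulc',fcast([[420,70],[523,82],[419,105],[522,113]],.014,c)[:,:2].round(4).tolist())
```

```text
275 [(8, np.int64(21), np.int64(94), np.int64(206)), (11, np.int64(20), np.int64(92), np.int64(206)), (14, np.int64(21), np.int64(87), np.int64(207)), (17, np.int64(21), np.int64(90), np.int64(205)), (20, np.int64(17), np.int64(111), np.int64(142)), (23, np.int64(17), np.int64(111), np.int64(99)), (26, np.int64(19), np.int64(107), np.int64(105)), (29, np.int64(19), np.int64(114), np.int64(107)), (32, np.int64(18), np.int64(110), np.int64(130)), (35, np.int64(18), np.int64(114), np.int64(132)), (38, np.int64(18), np.int64(128), np.int64(128)), (41, np.int64(17), np.int64(122), np.int64(130)), (44, np.int64(18), np.int64(120), np.int64(132)), (47, np.int64(18), np.int64(121), np.int64(135)), (50, np.int64(18), np.int64(118), np.int64(153)), (53, np.int64(18), np.int64(109), np.int64(180))]
300 [(8, np.int64(20), np.int64(90), np.int64(206)), (11, np.int64(21), np.int64(90), np.int64(207)), (14, np.int64(22), np.int64(84), np.int64(207)), (17, np.int64(20), np.int64(88), np.int64(204)), (20, np.int64(17), np.int64(108), np.int64(111)), (23, np.int64(16), np.int64(106), np.int64(103)), (
[... 4114 characters left out ...]
p.int64(114), np.int64(123)), (35, np.int64(18), np.int64(109), np.int64(119)), (38, np.int64(17), np.int64(113), np.int64(129)), (41, np.int64(18), np.int64(116), np.int64(130)), (44, np.int64(17), np.int64(125), np.int64(126)), (47, np.int64(17), np.int64(110), np.int64(128)), (50, np.int64(17), np.int64(119), np.int64(129)), (53, np.int64(16), np.int64(120), np.int64(142))]
0.043 [[0.4757, 0.1769], [0.6859, 0.1745], [0.5314, 0.1739], [0.5062, 0.1713], [0.631, 0.1699]]
0.058 [[0.4815, 0.1727], [0.6697, 0.1706], [0.5314, 0.17], [0.5088, 0.1677], [0.6206, 0.1665]]
[[0.5314 0.1302]
 [0.5107 0.1293]
 [0.5528 0.1294]] fulc [[0.5878, 0.1586], [0.6605, 0.1604], [0.5877, 0.1383], [0.6608, 0.1402]]
```

{"name": "move_arm", "arguments": {"deltas": [[[0,0,0],[0.05,0,-0.2],0.6],[[0,0,0],[0.05,0,-0.34],0.6],[[0,0,0],[0.05,0,-0.34],0.6],[[0,0,0],[0.05,0,-0.34],0.6]]}}

```text
time: 13.95
tool_pos: [0.5399, 0.0595, 0.0137]
tcp_rot: [2.217, 2.216, 0.004]
wrist_force: [-0.3, -0.8, -1.4]
width: 0.506
```

{"name": "move_arm", "arguments": {"deltas": [[[0,0,0],[0,0.15,0],0.6],[[0,0,0],[0,0.3,0],0.6],[[0,0,0],[0,0.4,0],0.6],[[0,0,0],[0,0.5,0],0.6],[[0,0,0],[0,0.5,0],0.6]]}}

```text
time: 14.58
tool_pos: [0.54, 0.1106, 0.0139]
tcp_rot: [2.215, 2.218, 0.005]
wrist_force: [-0.5, -0.2, -0.1]
width: 0.503
```

{"name": "move_arm", "arguments": {"deltas": [[[0,0,0],[0,0,-0.04],0.6],[[0,0,0],[0,0,-0.04],0.6],[[0,0,0],[0,0.08,-0.04],0.6],[[0,0,0],[0,0.16,-0.04],0.6],[[0,0,0],[0,0.24,-0.04],0.6],[[0,0,0],[0,0.28,-0.04],0.6],[[0,0,0],[0,0.28,-0.04],0.6]]}}

```text
time: 15.45
tool_pos: [0.54, 0.1381, 0.0099]
tcp_rot: [2.216, 2.217, 0.005]
wrist_force: [0.2, 0.9, -1.1]
width: 0.509
```

Run:
```python
from h import *
s=status.read_state();print(s['time'],s['tool_pos'],s['tcp_rot'],s['wrist_force'],s['torque'])
c=camera_info('wrist')
im,d=read_camera('wrist');si,_=read_camera('side')
p=np.vstack([im[0:300,120:620],cv2.resize(si[200:380,130:430],(500,300))])
cv2.imwrite('pics/w8.png',p[:,:,::-1])
```

```text
15.45 [0.5400354  0.13809848 0.00991068] [2.2156924  2.21739545 0.00453744] [ 0.15881463  0.90334105 -1.10761221] [0.01083967 0.06306865 0.05688954]
```

View pics/w8.png

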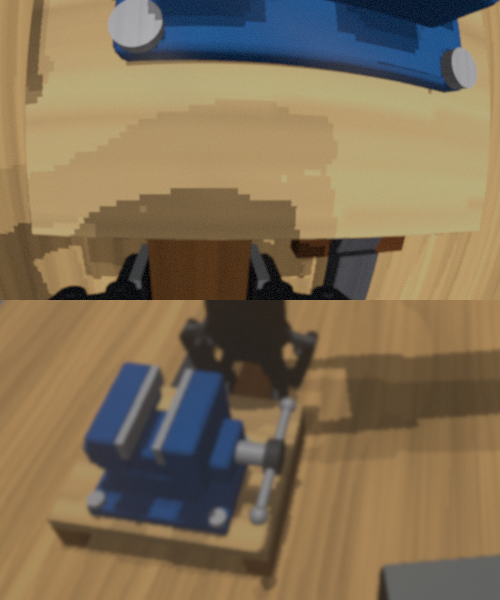

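The packer's front is under the board between the batten and the fulcrum, with the board edge at about (320,237) in the full frame. I'll check the insertion depth before letting go.

Run:
```python
from h import *
c=camera_info('wrist')
for z in(.056,.06): print(fcast([[250,237],[320,238],[420,236]],z,c)[:,:2].round(4).tolist())
```

```text
[[0.5153, 0.1706], [0.5396, 0.1704], [0.5751, 0.1705]]
[[0.5163, 0.1724], [0.5396, 0.1722], [0.5736, 0.1724]]
```

{"name": "move_arm", "arguments": {"deltas": [[[0,0,0],[0,0,-0.02],0.6],[[0,0,0],[0,0,-0.025],0.6],[[0,0,0],[0,0,-0.025],0.6]]}}

```text
time: 15.92
tool_pos: [0.5403, 0.1375, 0.0083]
tcp_rot: [2.217, 2.216, 0.005]
wrist_force: [-1.6, -0.2, 5.6]
width: 0.506
```

{"name": "move_arm", "arguments": {"deltas": [[[0,0,0],[0,0,0],-0.1],[[0,0,0],[0,0,0],-0.2],[[0,0,0],[0,0,0],-0.2],[[0,0,0],[0,0,0],-0.2]]}}

```text
time: 16.42
tool_pos: [0.54, 0.1376, 0.0072]
tcp_rot: [2.217, 2.217, 0.004]
wrist_force: [0.6, 0.4, 0.4]
width: 0.599
```

{"name": "move_arm", "arguments": {"deltas": [[[0,0,0],[0,-0.02,0.15],-0.2],[[0,0,0],[0,-0.1,0.5],-0.2],[[0,0,0],[0,-0.3,1],-0.2],[[0,0,0],[0,-0.6,1],-0.2],[[0,0,0],[0,-1,1],-0.2],[[0,0,0],[0,-1,1],-0.2]]}}

```text
time: 17.18
tool_pos: [0.5404, 0.0356, 0.1088]
tcp_rot: [2.219, 2.212, 0.006]
wrist_force: [0.2, -0.4, -0.7]
width: 0.599
```

{"name": "move_arm", "arguments": {"deltas": [[[0,0,0],[-0.3,-0.4,0.3],-0.2],[[0,0,0],[-0.5,-1,0.5],-0.2],[[0,0,0],[-0.5,-1,0.5],-0.2],[[0,0,0],[-0.5,-1,0.5],-0.2]]}}

```text
time: 17.68
tool_pos: [0.4903, -0.062, 0.1579]
tcp_rot: [2.218, 2.215, 0.006]
wrist_force: [-0.2, 0.7, 0.0]
width: 0.6
```

Run:
```python
from h import *
s=status.read_state();print(s['time'],s['tool_pos'],s['wrist_force'])
c=camera_info('wrist')
im,_=read_camera('wrist');t,d=read_camera('top');si,_=read_camera('side');P=cloud('top',d)
h=cv2.cvtColor(t,cv2.COLOR_RGB2HSV).astype(int)
m=(P[...,2]>.028)&(P[...,2]<.042)&(P[...,1]>.06)&(P[...,1]<.165)&(P[...,0]>.5)&(P[...,0]<.58)
if m.sum()>20:
    Q=P[m];print(m.sum(),Q[:,2].mean(),cv2.minAreaRect((Q[:,:2]*1000).astype(np.float32)))
    for y in(.105,.12,.135,.15):
        q=Q[abs(Q[:,1]-y)<.004];print(y,np.percentile(q[:,0],[3,97]).round(4),q[:,2].mean().round(4))
p=np.vstack([cv2.resize(t[60:260,120:440],(640,400)),np.hstack([cv2.resize(im,(320,200)),cv2.resize(si[200:360,130:386],(320,200))])])
cv2.imwrite('pics/w9.png',p[:,:,::-1])
```

```text
17.675 [ 0.49029265 -0.06202903  0.15790959] [-0.23416197  0.65749814  0.00466531]
85 0.03440250066347538 ((548.0507202148438, 161.82879638671875), (14.724477767944336, 35.99800491333008), 62.071258544921875)Traceback (most recent call last):
  File "<stdin>", line 10, in <module>
    return _quantile_unchecked(
        a, q, axis, out, overwrite_input, method, keepdims, weights)
    return _ureduce(a,
                    func=_quantile_ureduce_func,
    ...<5 lines>...
                    overwrite_input=overwrite_input,
                    method=method)
    r = func(a, **kwargs)
    result = _quantile(arr,
                       quantiles=q,
    ...<2 lines>...
                       out=out,
                       weights=wgt)
    slices_having_nans = np.isnan(arr[-1, ...])
                                  ~~~^^^^^^^^^
IndexError: index -1 is out of bounds for axis 0 with size 0
```

{"name": "move_arm", "arguments": {"deltas": [[[0,0,0],[0,-0.4,0.2],-0.2],[[0,0,0],[0,-1,0.5],-0.2],[[0,0,0],[0,-1,0.5],-0.2]]}}

```text
time: 18.2
tool_pos: [0.4921, -0.1646, 0.2095]
tcp_rot: [2.216, 2.212, 0.006]
wrist_force: [-0.9, 0.3, 0.0]
width: 0.602
```

{"name": "move_arm", "arguments": {"deltas": [[[0,0,0],[0,-0.5,0],-0.2],[[0,0,0],[0,-1,0],-0.2],[[0,0,0],[0,-1,0],-0.2]]}}

```text
time: 18.58
tool_pos: [0.4902, -0.2633, 0.2061]
tcp_rot: [2.22, 2.216, 0.004]
wrist_force: [0.3, 0.1, 0.1]
width: 0.602
```

Run:
```python
from h import *
t,d=read_camera('top');si,_=read_camera('side');P=cloud('top',d)
s=status.read_state();print(s['time'],s['tool_pos'],s['wrist_force'])
m=(P[...,2]>.028)&(P[...,2]<.04)&(P[...,1]>.06)&(P[...,1]<.162)&(P[...,0]>.5)&(P[...,0]<.58)
Q=P[m];print(m.sum(),Q[:,1].min() if len(Q) else 0)
for y in(.105,.12,.135,.15):
    q=Q[abs(Q[:,1]-y)<.004]
    if len(q)>5: print(y,np.percentile(q[:,0],[3,97]).round(4),q[:,2].mean().round(4))
p=np.vstack([cv2.resize(t[60:260,120:440],(640,400)),cv2.resize(si[100:370,130:558],(317,200))]if 0 else [np.hstack([cv2.resize(t[70:250,110:350],(440,330)),cv2.resize(si[130:370,130:450],(360,330))])])
cv2.imwrite('pics/w9.png',p[:,:,::-1])
h=cv2.cvtColor(t,cv2.COLOR_RGB2HSV).astype(int)
b=(P[...,2]>.04)&(P[...,2]<.07)&(P[...,1]>.175)&(P[...,1]<.215)&(P[...,0]>.48)&(P[...,0]<.66)&(h[...,0]>16)&(h[...,0]<30)
q=P[b];print('board z',[(y,q[abs(q[:,1]-y)<.005][:,2].mean().round(4)) for y in(.18,.19,.2,.21)])
```

```text
18.675 [ 0.48991777 -0.26084654  0.20600106] [0.24343207 0.2182029  0.01347283]
744 0.09553211728967023
0.105 [0.5189 0.5603] 0.0344
0.12 [0.5192 0.5601] 0.0343
0.135 [0.5193 0.56  ] 0.0342
0.15 [0.5192 0.5612] 0.0343
board z [(0.18, np.float64(0.0603)), (0.19, np.float64(0.0592)), (0.2, np.float64(0.0581)), (0.21, np.float64(0.0569))]
```

```bash
python3 -c "
from h import *
print(order.finish_job(), status.read_state()['time'])"
```

```text
the job is handed in; nothing more can be done
the job is handed in; nothing more can be done
```

The vise board's edge is levered up and held by the pry bar, the thicker packer is under it, and I handed the job in at about 18.7 s.

I laid the bar over the fulcrum with its toe under the edge, lowered the handle to the bench and let go. Then I slid the thick packer in end first, beside the bar, released it and moved the arm away.

Last checks, from the top camera's depth readings:
- **Packer:** It lies flat, with its top at 34 mm, and is square to the edge. About 37 mm of its 110 mm is underneath; the outer end is at y ≈ 0.096 and the edge at about 0.169.
- **Board:** The top surface slopes about 0.11 rad. The underside at the edge is about 46 mm up, so it is held by the bar and clear of the packer.
- **Bar:** With nothing touching it, the handle end read about 15 mm on top, meaning it rests on the bench. I took that reading before inserting the packer and did not repeat it, but no contact with the bar was felt afterwards.
- **Forces:** The highest reading I saw was 8.6 N, the bar's own weight. I felt no push on the vise while inserting the packer.

**What did not fully agree or was not checked:**
- The top and wrist cameras differed by 2–4 mm.
- The edge readings before and after levering differed by 2–3 mm, so a small shift of the vise can't be ruled out.
- The last picture could not be viewed because the limit was reached.
- I did not re-measure the strip, battery or screwdriver. The arm went nowhere near the strip or screwdriver at low height, but I never identified the battery in the pictures.

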